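# Pump up the hydraulic clamp on the welding table

### The arm

A 7-joint arm with a two-finger parallel gripper is mounted at the origin on the work surface. World frame = base frame: x ahead of the robot, y to its left, z up, the work surface at z = 0. Lengths are in m, angles in rad, forces in N, time in s.
With the tool pointing down it reaches from about 0.35 to 0.775 m from the base axis. Payload 3.1 kg.
Tool frame: the origin (TCP) lies midway between the tips of the shut fingers; the grasp point (between the pads) lies 19 mm behind it; z points along the fingers, y is the direction in which the jaws open and shut (so a half turn about z gives the same grasp; the last joint's range is limited). The gripper opens to 85 mm and grips with 20 to 120 N. Pads are 22 mm wide; open, the fingers measure 114 mm over their backs; the gripper's body (76 mm by 85 mm) begins 54 mm behind the grasp point. The pads swing forward as they close: fully open they stand 13 mm farther back than shut.
Start: joints at [-1.337, 0.311, 0.014, 1.512, -0.004, 1.319, -0.027], TCP at [0.15, 0.529, 0.196] pointing down, gripper open.
Joint ranges: [-2.7, 2.7], [-0.3, 1.91], [-1.27, 1.3], [0.12, 2.57], [-1.44, 4.58], [0.2, 2.03], [-3.05, 3.05]. Speed limits (rad/s): [2.79, 2.79, 3.14, 3.14, 3.14, 3.14, 3.14].

### API

Orientations are given as a unit quaternion [x, y, z, w].
In Python, from cell import robot gives the robot as it stands.
- The arm moves only by the tool drive_tool, never from a script. Its argument "series" is a list of rows, each a list of 7 numbers: the shift along the world's x, y, z in m, then the turn, a rotation vector about the world's x, y, z in rad, then the finger opening in m, from 0 to 0.0854. In form: [[dx, dy, dz, ax, ay, az, hand], ...]. A call has 1 to 10 rows; each row shifts and turns the commanded pose from where the row before left it; what a row does not reach is not made up. A row lasts 1/8 s, in which the tool goes at most 62.5 mm and 10.7 degrees, less where a joint would pass 70% of its speed; a pose out of reach is approached as far as the arm can. A call is refused whole if a number of a shift passes 0.0625 or a number of a turn 0.188, either way. A call with a gripper value outside its range is refused whole. The fingers move at their own pace and stop on an object; "grip_force" is the grip in N (left out, the last holds). Time passes only in rows, so rows that do not move let the fingers close. It gives the time, the measured TCP pose, the force and the opening at its end, in the units of the state.
- robot.get_state(): the state, without advancing time (a new reading comes with each control period).
- robot.grab_frame(name): name is "scene" or "top" or "wrist"; returns a dict with "image" (400x640x3 uint8, red, green, blue), "mtx" (3x3 intrinsics, pixels), "pose" (4x4, takes a point from camera to world coordinates). Camera axes: x right, y up, looking along -z (the intrinsics and any distortion apply to the point x, -y, -z); pixel columns grow to the right and rows downward; lengths in m; the calibration is good to about 2 mm. A picture is of the moment at which its call begins. There is no depth.
- robot.job_done(): hands the job in, once; it reports no verdict.
Trained networks look in a picture, given as the dict that the camera call returned (one of the last four; its "shot" number tells which), for a name from the list of things; names that differ only in an ending like _2 or _b are one class to them, and where a whole thing is asked for, a point or a joint stands for the part that bears it (a point fixed in the world has none). Each returns a list of dicts, best first, with "score" (0 to 1); they miss things now and then, are a little off and sometimes report something else, mostly with a low value. They report only what shows in the picture. A call takes as long as a camera call.
- robot.regions_of(picture, target): "pixels" (400x640 bool, what is visible of it) and "xy" ([column, row] in pixels, amid what is visible of it).
- robot.mark_of(picture, target): "xy" ([column, row] in pixels: a listed point, or the origin of a listed thing).
The state is a dict: "time": time; "q": joint angles; "joint_vel": joint speeds; "effort": joint torques, N m; "tcp_pos": TCP position; "orientation": TCP orientation; "force": force on the tool from outside, world axes, zero at the start; "moment": the same for the moment, N m; "gripper_width": finger opening in m.
Only numpy, scipy, OpenCV 4.12 (cv2) and the standard library are available. Lean on these libraries where they do the work, as an engineer would, in place of code of your own. Each camera call takes 0.05 s, during which the arm holds its last target. There are 200 camera calls.

### The job

The hydraulic clamp on the welding table has to be charged. First push the release lever on the pump block round against its stop post to close the valve; then pump the spring plunger with full strokes until the indicator pin has come fully out, and let the plunger spring back up. Work by pushing with the fingertips only: do not touch the pin itself, and leave the loose things lying about where they are.

Things in the scene. Friction and masses are not known exactly. Their poses are not given: they have to be found in the camera images.
- unit: clamping unit fixed to the table: steel base plate 310 x 360 x 12 mm with a grey pump block (140 in x, 230 in y, flat top 72 mm above the table). Origin on the table under the block's centre, z up, -x side faces the robot at yaw 0. In its frame, mm: plunger axis (20, 75), pin (-35, 0), lever pivot (30, -70). Behind the block, x 84 to 195: clamp 99 mm high holding an angle iron 67 mm high, 460 mm long.
- plunger_top (a point): centre of the top face of the plunger's round black flat cap (52 mm across, 16 mm thick), moving with it; at rest 136 mm above the table, fully down 106 mm.
- plunger (a joint): plunger stroke in m: 0 = up (rest), 0.030 = down on its stop. A spring returns it (5 N at the top, about 15 N with friction to reach the bottom). Each full stroke, down and back up, ratchets the pin up by at most 9 mm, on the way down; the pin then stays. A short stroke may do nothing. Strokes after the pin is fully out do no harm.
- pin_top (a point): top centre of the indicator pin, a plain upright steel rod 12 mm in diameter in a brass guide (24 mm across, its top 78 mm above the table); the pin's top is 85 mm above the table at joint value 0, 130 mm when fully out.
- pin (a joint): rise of the pin in m: starts between 0 and 0.022, fully out at 0.045, where pumping lifts it no further; its free length above the guide is then 52 mm (7 mm at value 0). Usually 3 to 5 full strokes.
- lever (a joint): release lever in rad: flat steel bar turning about an upright pivot. 0 = closed: bar points to the unit's -x side, against a stop post standing on the +y side of it. Growing values swing the tip anticlockwise from above; at 1.57 it would point to the unit's -y side. Range 0 to 1.5, starts open at 0.9 to 1.4; about 1 N at the tip moves it, it stays where it is left.
- lever_pivot (a point): fixed point on the lever's pivot axis at mid-height of its bar (91 mm above the table); the hub is 28 mm across.
- lever_tip (a point): point on the lever's bar 90 mm from the pivot axis, on its centre line at mid-height. The bar is 100 mm long from the axis, 10 mm wide, 83 to 99 mm above the table; an upright round knob at its end (16 mm across, 80 to 102 mm above the table) has its centre 96 mm from the axis.
- nut: loose steel ring nut 34 mm across, 16 mm high, lying on the pump block between plunger and lever pivot. To be left alone; origin at its underside.
- socket: loose steel socket 32 mm across, 38 mm tall, standing on the base plate on the unit's +y side. To be left alone; origin at its underside.
- offcut: loose steel offcut 30 x 60 x 20 mm on the base plate, behind the block on the unit's -y side. To be left alone; origin at its underside.
- hammer: hammer lying on the table to the left. To be left alone; origin at its underside.
- wrench: wrench lying on the table to the right. To be left alone; origin at its underside.
- square: try square lying on the table to the left. To be left alone; origin at its underside.
- gclamp: screw clamp lying on the table to the right. To be left alone; origin at its underside.

How it is judged:
By the outcome, as a careful person would: the job done as asked, in the order asked, and still so for the second after the job is handed in, with the robot touching nothing.
It also fails if it takes over 56 s, if anything falls off the work surface, if the arm or the gripper's body presses on something with over 40 N, if the wrist force passes 120 N, or if a joint passes its speed limit or range.

## Working session

There is one attempt and no reset: what is moved stays moved. The work goes in short steps, Python scripts to look and compute and a tool call to move; the robot and the scene stay as the last step left them, time stands still between calls to the robot, and variables do not carry over. Pictures are saved under pics/ and viewed, about 8 in all and at most 12, crops included, and the job is handed in when it is done.

Besides the shell and the picture viewer there is one more tool, called after ">>>" as name(argument=value, ...) on one line, values as JSON. drive_tool: Moves the arm, as the interface text tells. Its arguments: {"type":"object","properties":{"series":{"type":"array","items":{"type":"array","items":{"type":"number"}}},"grip_force":{"type":"number"}},"required":["series"]}

```bash
ls; mkdir -p pics
cat > h.py <<'E'
import numpy as np, cv2
from cell import robot
def ray(f,xy):
    K=f["mtx"];T=f["pose"];d=np.array([(xy[0]-K[0,2])/K[0,0],-(xy[1]-K[1,2])/K[1,1],-1.])
    return T[:3,3],T[:3,:3]@d
def atz(f,xy,z):
    o,d=ray(f,xy);return o+d*(z-o[2])/d[2]
def proj(f,p):
    T=f["pose"];c=T[:3,:3].T@(np.array(p)-T[:3,3]);K=f["mtx"]
    return np.array([K[0,0]*c[0]/-c[2]+K[0,2],K[1,1]*-c[1]/-c[2]+K[1,2]])
def tri(a,b):
    A=[];B=[]
    M=np.zeros((3,3));v=np.zeros(3)
    for f,xy in (a,b):
        o,d=ray(f,xy);d=d/np.linalg.norm(d);P=np.eye(3)-np.outer(d,d);M+=P;v+=P@o
    return np.linalg.solve(M,v)
def save(f,n): cv2.imwrite("pics/"+n,f["image"][:,:,::-1])
E
python3 - <<'E'
from h import *
fs={}
Z=dict(plunger_top=.136,pin_top=.09,lever_pivot=.091,lever_tip=.091,unit=0,nut=.072,socket=.012,offcut=.012)
for c in("scene","top"):
    f=robot.grab_frame(c);save(f,c+"0.png");fs[c]=f;print(c,[k for k in f],f["pose"][:3,3].round(3))
m={}
for t in Z:
    for c in fs:
        r=robot.mark_of(fs[c],t)
        if r: m[t,c]=r[0]["xy"];print(t,c,round(r[0]["score"],2),np.round(r[0]["xy"]),atz(fs[c],r[0]["xy"],Z[t]).round(3))
    if (t,"scene") in m and (t,"top") in m: print("  tri",tri((fs["scene"],m[t,"scene"]),(fs["top"],m[t,"top"])).round(4))
a=np.hstack([fs["top"]["image"]]);s=robot.get_state();print(s["tcp_pos"],s["orientation"],s["force"],s["time"],s["gripper_width"])
E
```

```text
pics
scene ['image', 'mtx', 'pose', 'shot'] [1.293 0.126 1.177]
top ['image', 'mtx', 'pose', 'shot'] [0.41  0.004 1.488]
plunger_top scene 0.67 [372. 209.] [0.564 0.136 0.136]
plunger_top top 0.82 [275. 181.] [0.563 0.129 0.136]
  tri [0.5626 0.1325 0.1336]
pin_top top 0.19 [479. 193.] [ 0.545 -0.446  0.09 ]
lever_pivot scene 0.93 [317. 218.] [ 0.587 -0.009  0.091]
lever_pivot top 0.73 [331. 179.] [ 0.577 -0.027  0.091]
  tri [ 0.5781 -0.0191  0.0756]
lever_tip scene 0.61 [284. 203.] [ 0.555 -0.106  0.091]
lever_tip top 0.77 [358. 187.] [ 0.556 -0.103  0.091]
  tri [ 0.5563 -0.1041  0.0936]
unit scene 0.98 [341. 229.] [0.555 0.057 0.   ]
unit top 0.96 [304. 188.] [0.559 0.052 0.   ]
  tri [0.5578 0.0544 0.0045]
nut scene 0.43 [342. 221.] [0.574 0.06  0.072]
nut top 0.52 [300. 177.] [0.585 0.063 0.072]
  tri [0.583  0.0614 0.0854]
socket scene 0.71 [396. 238.] [0.565 0.214 0.012]
socket top 0.52 [253. 189.] [0.552 0.204 0.012]
  tri [ 0.5534  0.2111 -0.0076]
offcut scene 0.51 [299. 252.] [ 0.657 -0.047  0.012]
offcut top 0.49 [338. 155.] [ 0.659 -0.049  0.012]
  tri [ 0.6585 -0.0479  0.0141]
[0.14974317 0.52924702 0.19622542] [1.37412907e-01 9.90513853e-01 2.77386599e-05 1.62198509e-05] [-0.26644132 -0.67987676 -0.1461535 ] 0.9 0.08549220335919844
```

View images.

Run:
```python
import cv2,numpy as np
t=cv2.imread("pics/top0.png")[120:260,200:400];s=cv2.imread("pics/scene0.png")[130:290,230:450]
a=cv2.resize(t,(429,300));b=cv2.resize(s,(412,300))
t=cv2.resize(t,(600,420),interpolation=3)
s=cv2.resize(s,(600,436),interpolation=3)
cv2.imwrite("pics/t1.png",t);cv2.imwrite("pics/s1.png",s)
```

```text
(no output)
```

View pics/t1.png

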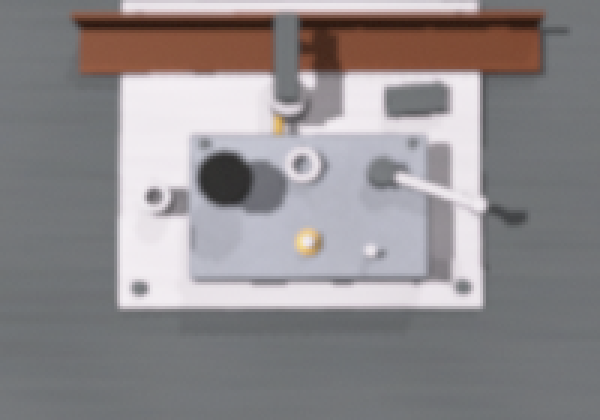

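View pics/s1.png

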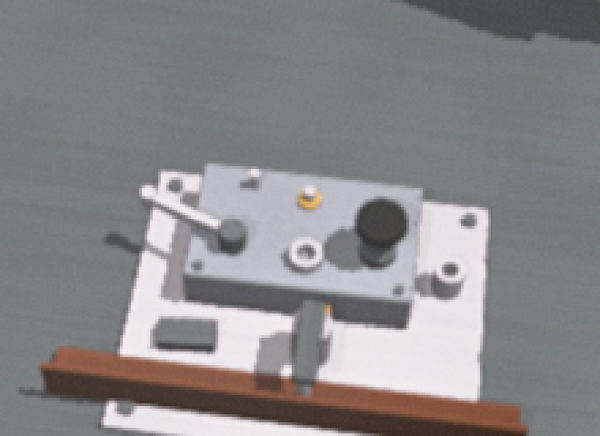

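Run:
```python
from h import *
f=robot.grab_frame("top")
P=dict(cap=(225,178,.136),hub=(383,172,.10),pin=(307,240,.092),guide=(308,241,.078),post=(372,250,.09),knob=(487,205,.102),c1=(190,133,.072),c2=(427,135,.072),c3=(427,279,.072),c4=(190,277,.072),nut=(303,164,.088))
W={k:atz(f,(v[0]/3+200,v[1]/3+120),v[2]) for k,v in P.items()}
for k in W: print(k,W[k].round(4))
loc=np.array([(20,75),(30,-70),(-35,0),(70,115),(70,-115),(-70,-115),(-70,115)])/1000
w=np.array([W[k][:2] for k in("cap","hub","guide","c1","c2","c3","c4")])
H=(loc-loc.mean(0)).T@(w-w.mean(0));U,S,V=np.linalg.svd(H);R=V.T@U.T
t=w.mean(0)-R@loc.mean(0);print("yaw",np.arctan2(R[1,0],R[0,0]),"t",t);print((w-(loc@R.T+t)).round(4))
pv=R@loc[1]+t;k=R.T@(W["knob"][:2]-pv);print("pivot",pv,"cap",R@loc[0]+t,"pin",R@loc[2]+t,"knob rel",k,np.linalg.norm(k),"ang",np.arctan2(-k[1],-k[0]),"post local",R.T@(W["post"][:2]-t))
```

```text
cap [0.5684 0.1285 0.136 ]
hub [ 0.5811 -0.0161  0.1   ]
pin [0.5164 0.0541 0.092 ]
guide [0.5165 0.0537 0.078 ]
post [ 0.5083 -0.0071  0.09  ]
knob [ 0.5516 -0.1139  0.102 ]
c1 [0.6186 0.1691 0.072 ]
c2 [ 0.6211 -0.0581  0.072 ]
c3 [ 0.4828 -0.0601  0.072 ]
c4 [0.4806 0.1651 0.072 ]
nut [0.5887 0.0596 0.088 ]
yaw 0.013684250542959018 t [0.55061227 0.05385735]
[[-0.0012 -0.0006]
 [-0.0005 -0.0003]
 [ 0.0009  0.0003]
 [-0.0004 -0.0007]
 [-0.0011  0.0021]
 [ 0.0006  0.002 ]
 [ 0.0016 -0.0027]]
pivot [ 0.58156733 -0.01572559] cap [0.56958411 0.129124  ] pin [0.51561555 0.05337841] knob rel [-0.03131428 -0.09774385] 0.10263744245175704 ang 1.2607569962793395 post local [-0.04319085 -0.06038877]
```

>>> drive_tool(series=[[0.03, -0.045, 0.01, 0, 0, 0, 0], [0.03, -0.045, 0, 0, 0, 0, 0], [0.03, -0.045, 0, 0, 0, 0, 0], [0.03, -0.045, 0, 0, 0, 0, 0], [0.03, -0.045, 0, 0, 0, 0, 0], [0.03, -0.045, 0, 0, 0, 0, 0], [0.03, -0.045, 0, 0, 0, 0, 0], [0.03, -0.045, 0, 0, 0, 0, 0], [0.03, -0.045, 0, 0, 0, 0, 0], [0.03, -0.045, 0, 0, 0, 0, 0]], grip_force=40)

```text
time: 2.2
tcp_pos: [0.4507, 0.0779, 0.2066]
orientation: [0.137, 0.991, 0.0, 0.001]
force: [2.1, 1.6, 0.5]
gripper_width: 0.0004
```

>>> drive_tool(series=[[0.035, -0.045, 0, 0, 0, 0, 0], [0.035, -0.045, 0, 0, 0, 0, 0], [0.035, -0.045, 0, 0, 0, 0, 0], [0.035, -0.046, 0, 0, 0, 0, 0], [0, 0, -0.03, 0, 0, 0, 0], [0, 0, 0, 0, 0, 0, 0], [0, 0, 0, 0, 0, 0, 0]])

```text
time: 3.08
tcp_pos: [0.59, -0.1006, 0.1769]
orientation: [0.137, 0.991, 0.0, 0.0]
force: [0.6, 0.5, 1.6]
gripper_width: 0.0001
```

Run:
```python
from h import *
s=robot.get_state();print(s["tcp_pos"],s["force"],s["q"].__repr__())
w=robot.grab_frame("wrist");save(w,"w1.png")
for t,z in(("lever_tip",.091),("lever_pivot",.091)):
  r=robot.mark_of(w,t);print(t,[(round(a["score"],2),np.round(a["xy"]),atz(w,a["xy"],z).round(4)) for a in r[:2]])
print("tcp px",proj(w,s["tcp_pos"]))
```

```text
[ 0.59003965 -0.10056971  0.17693673] [0.59043622 0.4989428  1.58370126] array([-0.26562209,  0.46439195,  0.60636931,  1.42087215, -0.26641254,
        1.33789291,  1.64906924])
lever_tip [(0.94, array([313., 152.]), array([ 0.5554, -0.1004,  0.091 ]))]
lever_pivot [(0.95, array([422., 156.]), array([ 0.5825, -0.0137,  0.091 ]))]
tcp px [323.9969596  232.20906272]
```

View pics/w1.png

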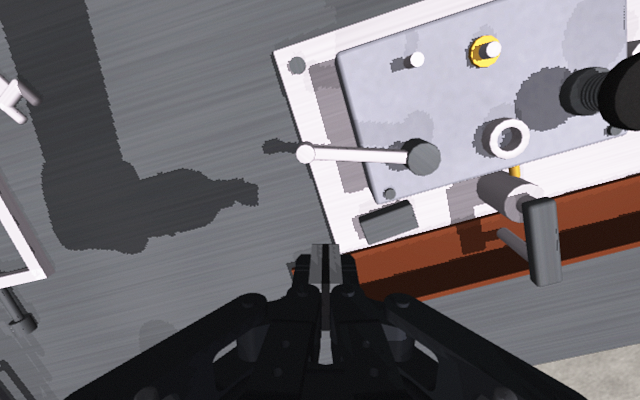

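>>> drive_tool(series=[[0, 0, -0.03, 0, 0, 0, 0], [0, 0, -0.03, 0, 0, 0, 0], [0, 0, -0.03, 0, 0, 0, 0], [0, 0, 0, 0, 0, 0, 0], [0, 0, 0, 0, 0, 0, 0], [-0.013, 0.004, 0, 0, 0, 0, 0], [-0.014, 0.002, 0, 0, 0, 0, 0]])

```text
time: 4.1
tcp_pos: [0.5643, -0.0959, 0.0885]
orientation: [0.137, 0.991, 0.0, 0.002]
force: [-0.6, -0.7, 0.2]
gripper_width: 0.0
```

>>> drive_tool(series=[[-0.015, 0.005, 0, 0, 0, 0, 0], [-0.014, 0.008, 0, 0, 0, 0, 0], [-0.012, 0.011, 0, 0, 0, 0, 0], [-0.01, 0.013, 0, 0, 0, 0, 0], [0, 0, 0, 0, 0, 0, 0]])

```text
time: 4.72
tcp_pos: [0.5116, -0.0566, 0.0866]
orientation: [0.136, 0.991, 0.001, 0.0]
force: [-1.0, 0.6, 0.4]
gripper_width: -0.0002
```

Run:
```python
from h import *
s=robot.get_state();print(s["tcp_pos"],s["force"],s["time"])
w=robot.grab_frame("top")
for t,z in(("lever_tip",.091),("lever_pivot",.091)):
  r=robot.mark_of(w,t);print(t,[(round(a["score"],2),np.round(a["xy"]),atz(w,a["xy"],z).round(4)) for a in r[:2]])
```

```text
[ 0.51163426 -0.05664498  0.08656799] [-1.02353443  0.62569774  0.44788454] 4.725
lever_tip []
lever_pivot [(0.72, array([330., 177.]), array([ 0.5839, -0.0242,  0.091 ])), (0.47, array([274., 184.]), array([0.5589, 0.1357, 0.091 ]))]
```

>>> drive_tool(series=[[-0.007, 0.012, 0, 0, 0, 0, 0], [-0.001, 0.005, 0, 0, 0, 0, 0], [0, 0.003, 0, 0, 0, 0, 0], [0, 0, 0, 0, 0, 0, 0]])

```text
time: 5.38
tcp_pos: [0.5039, -0.0384, 0.0862]
orientation: [0.137, 0.991, 0.0, 0.0]
force: [-0.1, -0.3, 0.4]
gripper_width: 0.0002
```

Run:
```python
from h import *
w=robot.grab_frame("wrist");save(w,"w2.png")
for t,z in(("lever_tip",.091),("lever_pivot",.091)):
  r=robot.mark_of(w,t);print(t,[(round(a["score"],2),np.round(a["xy"]),atz(w,a["xy"],z).round(4)) for a in r[:2]])
```

```text
lever_tip []
lever_pivot []
```

View pics/w2.png

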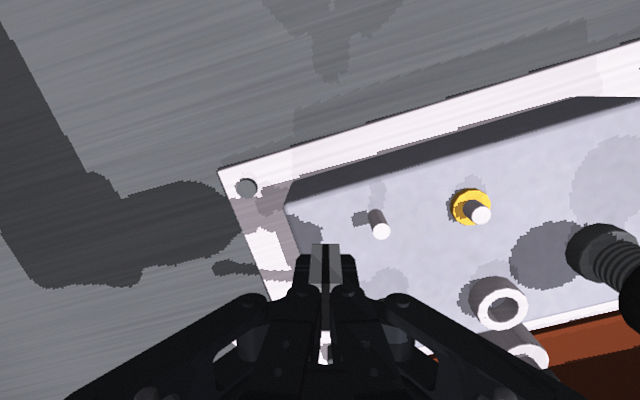

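Run:
```python
from h import *
a=robot.grab_frame("top")["image"][130:230,230:400];b=robot.grab_frame("scene")["image"][150:250,250:420]
cv2.imwrite("pics/m.png",cv2.resize(np.hstack([a,b]),(800,235),interpolation=3)[:,:,::-1])
```

```text
(no output)
```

View pics/m.png

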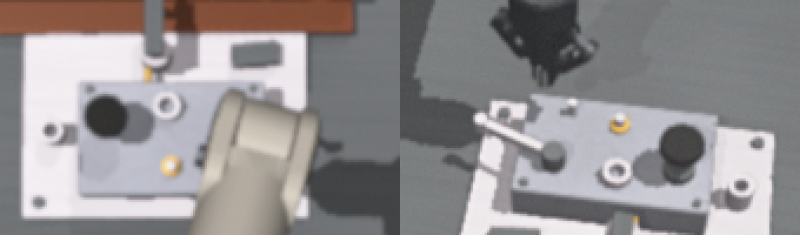

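Run:
```python
from h import *
s=robot.get_state();f=robot.grab_frame("scene");w=robot.grab_frame("wrist")
print(s["tcp_pos"],s["orientation"],proj(f,s["tcp_pos"]),"expect tip seen ~(312,183)", s["q"])
o=atz(f,(311.6,183),.086);print(o)
for n,g,zs in(("scene",f,1),("wrist",w,1)):
  for t,z in(("lever_tip",.091),("lever_pivot",.091),("pin_top",.09)):
    r=robot.mark_of(g,t);print(n,t,[(round(a["score"],2),np.round(a["xy"]),atz(g,a["xy"],z).round(4)) for a in r[:2]])
for p in ((.5816,-.0157,.1),(.5156,.0534,.09),(.508,-.007,.1)): print(p,"wrist",proj(w,p).round(),"scene",proj(f,p).round())
print(w["pose"][:3,3])
```

```text
[ 0.50380269 -0.03911584  0.08621937] [ 1.37711853e-01  9.90472328e-01 -9.27972544e-05  6.53829706e-05] [311.36414859 192.78427478] expect tip seen ~(312,183) [-0.42884685  0.34891253  0.5975622   1.8120132  -0.22361768  1.04826996
  1.54763624]
[ 0.46931888 -0.04475824  0.086     ]
scene lever_tip []
scene lever_pivot [(0.91, array([317., 218.]), array([ 0.5893, -0.0079,  0.091 ])), (0.71, array([468., 279.]), array([0.7046, 0.3947, 0.091 ]))]
scene pin_top [(0.68, array([283., 205.]), array([ 0.5596, -0.1092,  0.09  ])), (0.54, array([347., 198.]), array([0.5082, 0.0616, 0.09  ]))]
wrist lever_tip []
wrist lever_pivot []
wrist pin_top [(0.77, array([479., 214.]), array([0.5154, 0.0518, 0.09  ]))]
(0.5816, -0.0157, 0.1) wrist [393. 340.] scene [315. 214.]
(0.5156, 0.0534, 0.09) wrist [482. 213.] scene [343. 200.]
(0.508, -0.007, 0.1) wrist [381. 235.] scene [322. 193.]
[ 0.42620945 -0.01646887  0.26346266]
```

Run:
```python
from h import *
s=robot.get_state();f=robot.grab_frame("scene");p=np.array(s["tcp_pos"])
a=cv2.resize(f["image"][140:220,260:360],(800,640),interpolation=3)[:600,:,::-1].copy()
for dz,c in((0,(0,0,255)),(.02,(0,255,0)),(.04,(255,0,0))):
  x,y=(proj(f,p+[0,0,dz])-[260,140])*8; cv2.circle(a,(int(x),int(y)),4,c,-1)
cv2.imwrite("pics/z.png",a)
```

```text
(no output)
```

View pics/z.png

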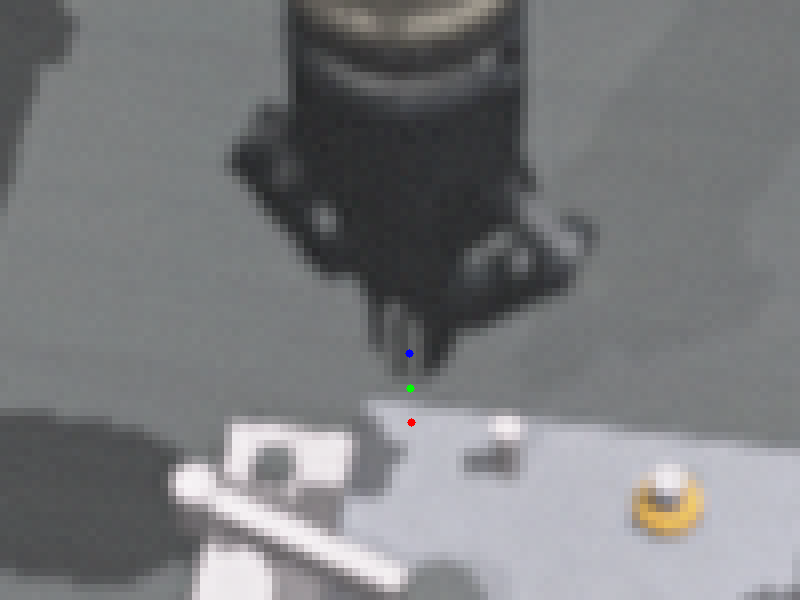

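Run:
```python
from h import *
s=robot.get_state();f=robot.grab_frame("scene");w=robot.grab_frame("wrist");p=np.array(s["tcp_pos"])
print("tri",tri((f,(311,187)),(w,(325,244))),p)
for d in(0,.01,.02,.03): print(d,proj(w,p+[0,0,d]),proj(f,p+[0,0,d]),"near edge",proj(w,p+[-.0105,.003,d]))
```

```text
tri [ 0.50078151 -0.03878148  0.10883519] [ 0.50371659 -0.03876105  0.08617776]
0 [324.00769402 232.14460911] [311.49381298 192.78577968] near edge [324.04644315 215.43685519]
0.01 [323.95546586 239.34440533] [311.42864272 190.66451848] near edge [323.99526533 221.89444939]
0.02 [323.89755606 247.32742943] [311.36268004 188.51746442] near edge [323.93840917 229.06853375]
0.03 [323.83298421 256.22883775] [311.29591039 186.34414419] near edge [323.87487413 237.08535735]
```

>>> drive_tool(series=[[0, 0, 0.04, 0, 0, 0, 0], [0.02, -0.03, 0.04, 0, 0, 0, 0], [0.03, -0.015, 0, 0, 0, 0, 0], [0.03, -0.015, 0, 0, 0, 0, 0], [0.006, -0.002, 0, 0, 0, 0, 0], [0, 0, 0, 0, 0, 0, 0], [0, 0, 0, 0, 0, 0, 0]])

```text
time: 7.05
tcp_pos: [0.5888, -0.0999, 0.1661]
orientation: [0.137, 0.991, 0.0, -0.001]
force: [-0.8, -0.4, 0.6]
gripper_width: -0.0001
```

>>> drive_tool(series=[[0, 0, -0.034, 0, 0, 0, 0], [0, 0, -0.034, 0, 0, 0, 0], [0, 0, -0.034, 0, 0, 0, 0], [0, 0, 0, 0, 0, 0, 0], [0, 0, 0, 0, 0, 0, 0], [-0.012, 0.004, 0, 0, 0, 0, 0], [-0.014, 0.002, 0, 0, 0, 0, 0], [0, 0, 0, 0, 0, 0, 0]])

```text
time: 8.05
tcp_pos: [0.5645, -0.0948, 0.0663]
orientation: [0.137, 0.991, 0.0, 0.002]
force: [-0.3, -0.2, -0.3]
gripper_width: -0.0002
```

Run:
```python
from h import *
w=robot.grab_frame("scene");save(w,"sc3.png")
for t,z in(("lever_tip",.091),("lever_pivot",.091)):
  r=robot.mark_of(w,t);print(t,[(round(a["score"],2),np.round(a["xy"]),atz(w,a["xy"],z).round(4)) for a in r[:2]])
```

```text
lever_tip [(0.69, array([285., 206.]), array([ 0.5639, -0.1023,  0.091 ]))]
lever_pivot [(0.72, array([313., 218.]), array([ 0.5885, -0.0184,  0.091 ]))]
```

Run:
```python
from h import *
a=cv2.imread("pics/sc3.png");a=cv2.resize(a[160:230,250:350],(800,560),interpolation=3)
s=robot.get_state();f=robot.grab_frame("scene");p=np.array(s["tcp_pos"]);print(p,s["force"])
x,y=(proj(f,p)-[250,160])*8; cv2.circle(a,(int(x),int(y)),4,(0,0,255),-1)
cv2.imwrite("pics/z3.png",a)
```

```text
[ 0.56521668 -0.09496532  0.06544766] [-0.42532329  0.51466817  0.61242131]
```

View pics/z3.png

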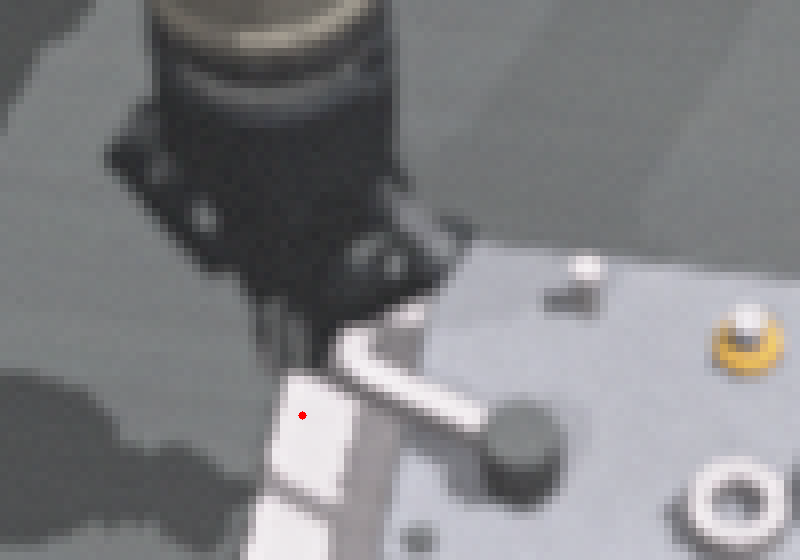

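>>> drive_tool(series=[[0, 0, -0.005, 0, 0, 0, 0], [0, 0, 0, 0, 0, 0, 0], [-0.013, 0.005, 0, 0, 0, 0, 0], [-0.007, 0.004, 0, 0, 0, 0, 0], [0, 0, 0, 0, 0, 0, 0]])

```text
time: 8.88
tcp_pos: [0.5484, -0.0875, 0.0637]
orientation: [0.138, 0.99, -0.0, 0.005]
force: [-1.1, -0.2, 15.8]
gripper_width: -0.0002
```

Run:
```python
from h import *
s=robot.get_state();f=robot.grab_frame("scene");w=robot.grab_frame("wrist");p=np.array(s["tcp_pos"]);print(p,s["force"])
a=f["image"][160:230,250:350];b=w["image"][100:400,150:550]
cv2.imwrite("pics/z4.png",np.hstack([cv2.resize(a,(400,280),interpolation=3),cv2.resize(b,(374,280))])[:,:,::-1])
```

```text
[ 0.54836013 -0.08745446  0.06367394] [-1.11067001 -0.19683331 15.76364182]
```

View pics/z4.png

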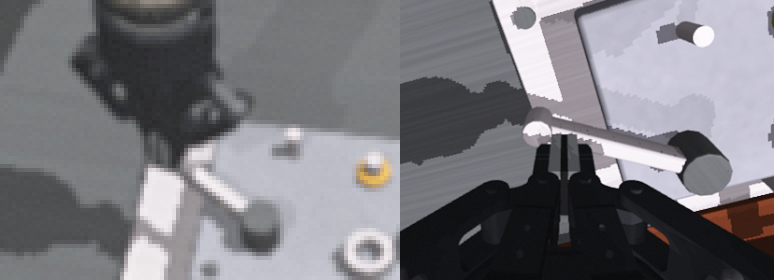

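>>> drive_tool(series=[[0, 0, 0.03, 0, 0, 0, 0], [0, 0, 0.01, 0, 0, 0, 0], [0.02, -0.008, 0, 0, 0, 0, 0], [0.024, -0.01, 0, 0, 0, 0, 0], [0, 0, 0, 0, 0, 0, 0]])

```text
time: 9.6
tcp_pos: [0.5884, -0.1047, 0.0982]
orientation: [0.138, 0.99, -0.001, -0.0]
force: [0.1, 0.4, -0.2]
gripper_width: -0.0003
```

Run:
```python
from h import *
s=robot.get_state();print(s["tcp_pos"],s["force"])
for c in ("wrist","scene"):
 w=robot.grab_frame(c)
 for t,z in(("lever_tip",.091),("lever_pivot",.091)):
  r=robot.mark_of(w,t);print(c,t,[(round(a["score"],2),np.round(a["xy"]),atz(w,a["xy"],z).round(4)) for a in r[:2]])
```

```text
[ 0.58843831 -0.1047264   0.09823148] [ 0.09156479  0.44558509 -0.23894595]
wrist lever_tip [(0.71, array([320., 144.]), array([ 0.5375, -0.0929,  0.091 ])), (0.42, array([407., 250.]), array([ 0.6184, -0.0576,  0.091 ]))]
wrist lever_pivot [(0.82, array([465., 180.]), array([ 0.5819, -0.0149,  0.091 ]))]
scene lever_tip [(0.61, array([288., 200.]), array([ 0.5439, -0.0972,  0.091 ]))]
scene lever_pivot [(0.64, array([318., 220.]), array([ 0.5942, -0.0037,  0.091 ]))]
```

>>> drive_tool(series=[[0, 0, -0.02, 0, 0, 0, 0], [0, 0, -0.02, 0, 0, 0, 0], [0, 0, -0.011, 0, 0, 0, 0], [0, 0, 0, 0, 0, 0, 0], [-0.012, 0.006, 0, 0, 0, 0, 0], [-0.012, 0.004, 0, 0, 0, 0, 0], [0, 0, 0, 0, 0, 0, 0]])

```text
time: 10.78
tcp_pos: [0.5633, -0.0934, 0.0488]
orientation: [0.137, 0.991, 0.0, 0.0]
force: [-0.4, 0.2, -0.4]
gripper_width: 0.0001
```

>>> drive_tool(series=[[-0.012, 0.006, 0, 0, 0, 0, 0], [-0.012, 0.006, 0, 0, 0, 0, 0], [0, 0, 0, 0, 0, 0, 0]])

```text
time: 11.15
tcp_pos: [0.5384, -0.0808, 0.0482]
orientation: [0.137, 0.991, 0.0, -0.001]
force: [0.9, -0.5, -0.9]
gripper_width: -0.0001
```

Run:
```python
from h import *
s=robot.get_state();print(s["tcp_pos"],s["force"])
for c in ("wrist","scene"):
 w=robot.grab_frame(c)
 for t,z in(("lever_tip",.091),("lever_pivot",.091)):
  r=robot.mark_of(w,t);print(c,t,[(round(a["score"],2),np.round(a["xy"]),atz(w,a["xy"],z).round(4)) for a in r[:2]])
```

```text
[ 0.5384292  -0.08080257  0.04819626] [ 0.89439447 -0.50561646 -0.89991596]
wrist lever_tip [(0.86, array([320., 226.]), array([ 0.5162, -0.0765,  0.091 ]))]
wrist lever_pivot [(0.95, array([471., 314.]), array([ 0.5833, -0.0159,  0.091 ]))]
scene lever_tip [(0.75, array([299., 252.]), array([ 0.6993, -0.0348,  0.091 ])), (0.69, array([293., 192.]), array([ 0.515 , -0.0899,  0.091 ]))]
scene lever_pivot [(0.87, array([314., 215.]), array([ 0.58 , -0.017,  0.091]))]
```

>>> drive_tool(series=[[-0.008, 0.005, 0, 0, 0, 0, 0], [-0.008, 0.006, 0, 0, 0, 0, 0], [-0.01, 0.012, 0, 0, 0, 0, 0], [-0.006, 0.012, 0, 0, 0, 0, 0], [0, 0, 0, 0, 0, 0, 0]])

```text
time: 12.08
tcp_pos: [0.5063, -0.0443, 0.0479]
orientation: [0.136, 0.991, 0.001, -0.001]
force: [0.1, 0.4, -0.0]
gripper_width: -0.0001
```

>>> drive_tool(series=[[-0.001, 0.004, 0, 0, 0, 0, 0], [0, 0.003, 0, 0, 0, 0, 0], [0, 0, 0, 0, 0, 0, 0]])

```text
time: 12.45
tcp_pos: [0.5064, -0.0397, 0.048]
orientation: [0.137, 0.991, -0.0, -0.0]
force: [0.8, -0.2, 0.2]
gripper_width: -0.0001
```

Run:
```python
from h import *
s=robot.get_state();print(s["tcp_pos"],s["force"])
for c in ("wrist","scene"):
 w=robot.grab_frame(c)
 for t,z in(("lever_tip",.091),("lever_pivot",.091)):
  r=robot.mark_of(w,t);print(c,t,[(round(a["score"],2),np.round(a["xy"]),atz(w,a["xy"],z).round(4)) for a in r[:2]])
```

```text
[ 0.50643444 -0.0397419   0.04799659] [ 0.76113645 -0.2441068   0.19330512]
wrist lever_tip [(0.75, array([359., 235.]), array([ 0.4932, -0.0192,  0.091 ]))]
wrist lever_pivot []
scene lever_tip [(0.56, array([314., 192.]), array([ 0.5023, -0.0321,  0.091 ]))]
scene lever_pivot [(0.58, array([317., 218.]), array([ 0.588 , -0.0076,  0.091 ]))]
```

Nearly there (θ ≈ 0.05); nudge until the force rises.

>>> drive_tool(series=[[0, 0.003, 0, 0, 0, 0, 0], [0, 0.003, 0, 0, 0, 0, 0], [0, 0, 0, 0, 0, 0, 0]])

```text
time: 13.12
tcp_pos: [0.5067, -0.0371, 0.0483]
orientation: [0.138, 0.99, -0.002, 0.001]
force: [-0.4, -5.4, 0.1]
gripper_width: 0.0002
```

>>> drive_tool(series=[[0, 0.002, 0, 0, 0, 0, 0], [0, 0, 0, 0, 0, 0, 0]])

```text
time: 13.38
tcp_pos: [0.5067, -0.0371, 0.0483]
orientation: [0.139, 0.99, -0.003, 0.001]
force: [-0.6, -8.0, -2.2]
gripper_width: 0.0001
```

>>> drive_tool(series=[[0, -0.015, 0, 0, 0, 0, 0], [0, -0.01, 0.03, 0, 0, 0, 0], [0, 0, 0.05, 0, 0, 0, 0], [-0.03, 0.02, 0.04, 0, 0, 0, 0], [-0.03, 0.03, 0, 0, 0, 0, 0], [0, 0.03, 0, 0, 0, 0, 0], [0, 0, 0, 0, 0, 0, 0]])

```text
time: 14.25
tcp_pos: [0.4464, 0.0268, 0.1684]
orientation: [0.134, 0.991, 0.001, -0.0]
force: [0.6, -0.3, -0.2]
gripper_width: -0.0002
```

Run:
```python
from h import *
s=robot.get_state();print(s["tcp_pos"],s["force"],s["time"])
for c in ("wrist","scene"):
 w=robot.grab_frame(c);save(w,c+"5.png")
 for t,z in(("lever_tip",.091),("lever_pivot",.091),("plunger_top",.136),("pin_top",.095)):
  r=robot.mark_of(w,t);print(c,t,[(round(a["score"],2),np.round(a["xy"]),atz(w,a["xy"],z).round(4)) for a in r[:2]])
a=cv2.imread("pics/wrist5.png");b=cv2.imread("pics/scene5.png")[150:250,250:420]
cv2.imwrite("pics/c5.png",np.hstack([cv2.resize(a,(400,250)),cv2.resize(b,(400,250))]))
```

```text
[0.44644209 0.02680743 0.16839496] [ 0.59947178 -0.29664173 -0.24373033] 14.25
wrist lever_tip [(0.81, array([292., 253.]), array([ 0.4925, -0.0159,  0.091 ])), (0.68, array([368., 246.]), array([0.5035, 0.0514, 0.091 ]))]
wrist lever_pivot [(0.57, array([319., 333.]), array([ 0.5831, -0.0159,  0.091 ]))]
wrist plunger_top [(0.62, array([489., 322.]), array([0.5711, 0.1292, 0.136 ]))]
wrist pin_top [(0.72, array([370., 258.]), array([0.5131, 0.0508, 0.095 ]))]
scene lever_tip [(0.6, array([315., 190.]), array([ 0.4942, -0.0304,  0.091 ]))]
scene lever_pivot [(0.92, array([317., 218.]), array([ 0.5879, -0.0073,  0.091 ]))]
scene plunger_top [(0.56, array([372., 208.]), array([0.5632, 0.1337, 0.136 ]))]
scene pin_top [(0.58, array([301., 251.]), array([ 0.6987, -0.03  ,  0.095 ])), (0.39, array([341., 200.]), array([0.5201, 0.0479, 0.095 ]))]
```

View pics/c5.png

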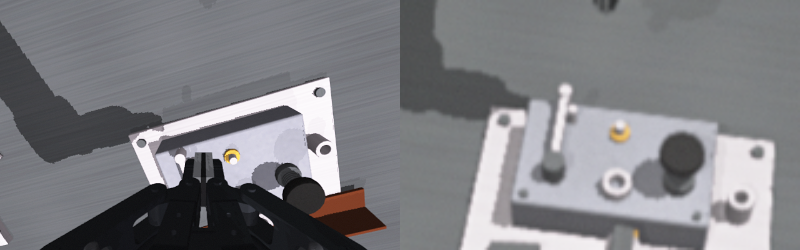

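>>> drive_tool(series=[[0.041, 0.034, 0, 0, 0, 0, 0], [0.041, 0.034, 0, 0, 0, 0, 0], [0.041, 0.034, 0, 0, 0, 0, 0], [0, 0, -0.02, 0, 0, 0, 0], [0, 0, -0.02, 0, 0, 0, 0], [0, 0, -0.016, 0, 0, 0, 0], [0, 0, 0, 0, 0, 0, 0], [0, 0, 0, 0, 0, 0, 0]])

```text
time: 15.75
tcp_pos: [0.5703, 0.1252, 0.113]
orientation: [0.138, 0.99, 0.0, 0.001]
force: [1.6, 0.3, 0.9]
gripper_width: -0.0
```

>>> drive_tool(series=[[0, 0, -0.005, 0, 0, 0, 0], [0, 0, -0.005, 0, 0, 0, 0], [0, 0, -0.005, 0, 0, 0, 0], [0, 0, 0, 0, 0, 0, 0]])

```text
time: 16.25
tcp_pos: [0.57, 0.1253, 0.0979]
orientation: [0.137, 0.991, 0.0, 0.0]
force: [-1.6, -0.3, 4.8]
gripper_width: -0.0001
```

>>> drive_tool(series=[[0, 0, -0.008, 0, 0, 0, 0], [0, 0, -0.008, 0, 0, 0, 0], [0, 0, -0.007, 0, 0, 0, 0], [0, 0, -0.004, 0, 0, 0, 0], [0, 0, 0, 0, 0, 0, 0]])

```text
time: 16.88
tcp_pos: [0.5701, 0.1254, 0.0727]
orientation: [0.137, 0.991, 0.001, 0.0]
force: [-4.8, -0.5, 13.2]
gripper_width: -0.0002
```

>>> drive_tool(series=[[0, 0, -0.003, 0, 0, 0, 0], [0, 0, -0.002, 0, 0, 0, 0], [0, 0, 0, 0, 0, 0, 0]])

```text
time: 17.25
tcp_pos: [0.5703, 0.1254, 0.0709]
orientation: [0.137, 0.991, 0.002, 0.001]
force: [-10.2, -0.9, 28.0]
gripper_width: 0.0003
```

>>> drive_tool(series=[[0, 0, 0.02, 0, 0, 0, 0], [0, 0, 0.025, 0, 0, 0, 0], [0, 0.003, 0, 0, 0, 0, 0], [0, 0, 0, 0, 0, 0, 0]])

```text
time: 17.75
tcp_pos: [0.569, 0.1289, 0.1092]
orientation: [0.137, 0.991, -0.0, -0.001]
force: [-0.3, 0.6, -0.8]
gripper_width: 0.0
```

Run:
```python
from h import *
s=robot.get_state();print(s["tcp_pos"],s["force"],s["time"])
w=robot.grab_frame("scene");save(w,"scene6.png")
for t in("pin_top","plunger_top"):
  r=robot.mark_of(w,t);print(t,[(round(a["score"],2),np.round(a["xy"],1)) for a in r[:3]])
for z in np.arange(.085,.131,.009): print(round(z,3),proj(w,(.5152,.0525,z)).round(1))
```

```text
[0.56896279 0.12885006 0.10917851] [-0.28951564  0.55211758 -0.78447023] 17.75
pin_top [(0.37, array([343.9, 197.2]))]
plunger_top [(0.81, array([371.4, 208.3]))]
0.085 [343.  200.7]
0.094 [343.1 198.8]
0.103 [343.2 196.9]
0.112 [343.3 195. ]
0.121 [343.4 193. ]
0.13 [343.5 191.1]
```

>>> drive_tool(series=[[0, 0, -0.015, 0, 0, 0, 0], [0, 0, -0.012, 0, 0, 0, 0], [0, 0, -0.01, 0, 0, 0, 0], [0, 0, -0.008, 0, 0, 0, 0], [0, 0, 0, 0, 0, 0, 0]])

```text
time: 18.52
tcp_pos: [0.5711, 0.1284, 0.0709]
orientation: [0.138, 0.99, 0.002, 0.001]
force: [-10.2, -1.3, 31.3]
gripper_width: 0.0003
```

Strokes work; repeat.

>>> drive_tool(series=[[0, 0, 0.02, 0, 0, 0, 0], [0, 0, 0.025, 0, 0, 0, 0], [0, 0, 0, 0, 0, 0, 0], [0, 0, 0, 0, 0, 0, 0], [0, 0, -0.015, 0, 0, 0, 0], [0, 0, -0.012, 0, 0, 0, 0], [0, 0, -0.01, 0, 0, 0, 0], [0, 0, -0.008, 0, 0, 0, 0], [0, 0, 0, 0, 0, 0, 0], [0, 0, 0, 0, 0, 0, 0]])

```text
time: 19.77
tcp_pos: [0.5704, 0.1285, 0.0708]
orientation: [0.137, 0.991, 0.002, 0.001]
force: [-11.4, -0.9, 35.5]
gripper_width: 0.0001
```

>>> drive_tool(series=[[0, 0, 0.02, 0, 0, 0, 0], [0, 0, 0.025, 0, 0, 0, 0], [0, 0, 0, 0, 0, 0, 0], [0, 0, 0, 0, 0, 0, 0], [0, 0, -0.015, 0, 0, 0, 0], [0, 0, -0.012, 0, 0, 0, 0], [0, 0, -0.01, 0, 0, 0, 0], [0, 0, -0.008, 0, 0, 0, 0], [0, 0, 0, 0, 0, 0, 0], [0, 0, 0, 0, 0, 0, 0]])

```text
time: 21.02
tcp_pos: [0.5702, 0.1285, 0.0708]
orientation: [0.137, 0.991, 0.002, 0.0]
force: [-11.6, -1.7, 35.9]
gripper_width: 0.0004
```

>>> drive_tool(series=[[0, 0, 0.02, 0, 0, 0, 0], [0, 0, 0.025, 0, 0, 0, 0], [0, 0, 0, 0, 0, 0, 0], [0, 0, 0, 0, 0, 0, 0], [0, 0, -0.015, 0, 0, 0, 0], [0, 0, -0.012, 0, 0, 0, 0], [0, 0, -0.01, 0, 0, 0, 0], [0, 0, -0.008, 0, 0, 0, 0], [0, 0, 0, 0, 0, 0, 0], [0, 0, 0, 0, 0, 0, 0]])

```text
time: 22.28
tcp_pos: [0.5702, 0.1285, 0.0708]
orientation: [0.137, 0.991, 0.002, 0.0]
force: [-11.9, -1.4, 35.9]
gripper_width: 0.0001
```

>>> drive_tool(series=[[0, 0, 0.02, 0, 0, 0, 0], [0, 0, 0.025, 0, 0, 0, 0], [0, 0, 0, 0, 0, 0, 0], [0, 0, 0, 0, 0, 0, 0], [0, 0, -0.015, 0, 0, 0, 0], [0, 0, -0.012, 0, 0, 0, 0], [0, 0, -0.01, 0, 0, 0, 0], [0, 0, -0.008, 0, 0, 0, 0], [0, 0, 0, 0, 0, 0, 0], [0, 0, 0, 0, 0, 0, 0]])

```text
time: 23.52
tcp_pos: [0.5702, 0.1285, 0.0708]
orientation: [0.137, 0.991, 0.002, 0.0]
force: [-12.1, -1.6, 35.7]
gripper_width: -0.0002
```

>>> drive_tool(series=[[0, 0, 0.02, 0, 0, 0, 0], [0, 0, 0.025, 0, 0, 0, 0], [0, 0, 0.03, 0, 0, 0, 0], [-0.01, 0.05, 0.03, 0, 0, 0, 0], [-0.01, 0.05, 0, 0, 0, 0, 0], [-0.03, 0.05, 0, 0, 0, 0, 0], [-0.03, 0.05, 0, 0, 0, 0, 0], [0, 0, 0, 0, 0, 0, 0], [0, 0, 0, 0, 0, 0, 0]])

```text
time: 24.65
tcp_pos: [0.4891, 0.3273, 0.1682]
orientation: [0.137, 0.991, -0.002, -0.001]
force: [-1.0, -0.8, -0.0]
gripper_width: -0.0001
```

Run:
```python
from h import *
s=robot.get_state();print(s["tcp_pos"],s["force"],s["time"])
T=[]
for c in("scene","top"):
 w=robot.grab_frame(c);save(w,c+"7.png")
 for t,z in(("pin_top",.13),("plunger_top",.136),("lever_tip",.091)):
  r=robot.mark_of(w,t);print(c,t,[(round(a["score"],2),np.round(a["xy"],1),atz(w,a["xy"],z).round(3)) for a in r[:3]])
a=cv2.imread("pics/top7.png")[130:230,230:400];b=cv2.imread("pics/scene7.png")[150:250,260:420]
cv2.imwrite("pics/c7.png",np.vstack([cv2.resize(a,(480,282),interpolation=3),cv2.resize(b,(480,300),interpolation=3)]))
```

```text
[0.4891393  0.32733593 0.1681787 ] [-0.98735169 -0.8033168  -0.04876646] 24.65
scene pin_top [(0.39, array([345.6, 190.2]), array([0.511, 0.058, 0.13 ]))]
scene plunger_top [(0.71, array([374.2, 206.6]), array([0.557, 0.14 , 0.136]))]
scene lever_tip [(0.62, array([318. , 187.7]), array([ 0.487, -0.023,  0.091]))]
top pin_top [(0.46, array([299.9, 194.5]), array([0.529, 0.06 , 0.13 ])), (0.35, array([251.4, 183.2]), array([0.557, 0.194, 0.13 ]))]
top plunger_top [(0.62, array([273.4, 182.3]), array([0.56 , 0.133, 0.136]))]
top lever_tip [(0.7, array([326.8, 208. ]), array([ 0.495, -0.015,  0.091]))]
```

View pics/c7.png

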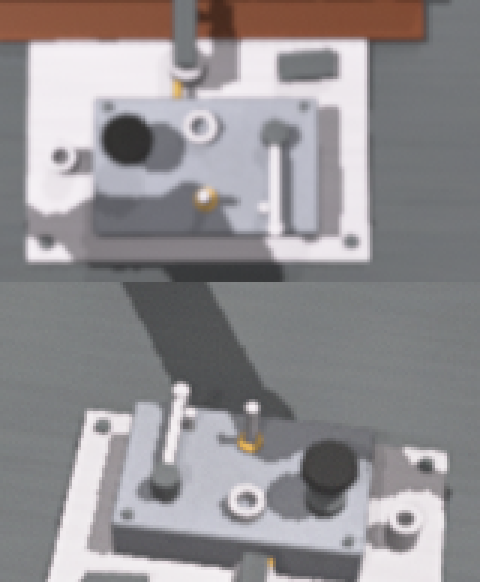

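>>> drive_tool(series=[[0.03, -0.05, 0, 0, 0, 0, 0], [0.03, -0.05, 0, 0, 0, 0, 0], [0.01, -0.05, 0, 0, 0, 0, 0], [0.01, -0.049, 0, 0, 0, 0, 0], [0, 0, -0.03, 0, 0, 0, 0], [0, 0, -0.027, 0, 0, 0, 0], [0, 0, 0, 0, 0, 0, 0], [0, 0, 0, 0, 0, 0, 0]])

```text
time: 26.05
tcp_pos: [0.5706, 0.1293, 0.1143]
orientation: [0.137, 0.991, 0.0, 0.001]
force: [0.2, -0.1, 0.1]
gripper_width: 0.0003
```

>>> drive_tool(series=[[0, 0, -0.015, 0, 0, 0, 0], [0, 0, -0.012, 0, 0, 0, 0], [0, 0, -0.01, 0, 0, 0, 0], [0, 0, -0.008, 0, 0, 0, 0], [0, 0, 0, 0, 0, 0, 0], [0, 0, 0, 0, 0, 0, 0]])

```text
time: 26.8
tcp_pos: [0.5724, 0.1297, 0.0713]
orientation: [0.137, 0.991, 0.001, 0.003]
force: [-1.1, -0.5, 12.8]
gripper_width: 0.0004
```

>>> drive_tool(series=[[0, 0, 0.02, 0, 0, 0, 0], [0, 0, 0.025, 0, 0, 0, 0], [0, 0, 0, 0, 0, 0, 0], [0, 0, 0, 0, 0, 0, 0], [0, 0, -0.015, 0, 0, 0, 0], [0, 0, -0.012, 0, 0, 0, 0], [0, 0, -0.01, 0, 0, 0, 0], [0, 0, -0.008, 0, 0, 0, 0], [0, 0, 0, 0, 0, 0, 0], [0, 0, 0, 0, 0, 0, 0]])

```text
time: 28.05
tcp_pos: [0.5703, 0.1295, 0.071]
orientation: [0.137, 0.991, 0.001, 0.0]
force: [-6.1, -0.9, 20.6]
gripper_width: -0.0002
```

>>> drive_tool(series=[[0, 0, 0.02, 0, 0, 0, 0], [0, 0, 0.025, 0, 0, 0, 0], [0, 0, 0.03, 0, 0, 0, 0], [-0.01, 0.05, 0.03, 0, 0, 0, 0], [-0.01, 0.05, 0, 0, 0, 0, 0], [-0.03, 0.05, 0, 0, 0, 0, 0], [-0.03, 0.05, 0, 0, 0, 0, 0], [0, 0, 0, 0, 0, 0, 0], [0, 0, 0, 0, 0, 0, 0]])

```text
time: 29.18
tcp_pos: [0.4891, 0.3283, 0.1713]
orientation: [0.137, 0.991, -0.002, -0.001]
force: [1.0, -0.9, -1.3]
gripper_width: -0.0001
```

Run:
```python
from h import *
s=robot.get_state();print(s["tcp_pos"],s["force"],s["time"])
w=robot.grab_frame("scene");save(w,"scene8.png")
for t,z in(("pin_top",.13),("plunger_top",.136),("lever_tip",.091)):
  r=robot.mark_of(w,t);print(t,[(round(a["score"],2),np.round(a["xy"],1)) for a in r[:2]])
a=cv2.imread("pics/scene7.png").astype(int);b=cv2.imread("pics/scene8.png").astype(int);d=abs(a-b).max(2)[150:260,240:430]
print("diff 7 vs 8 max, pin area max",d.max(),abs(a-b).max(2)[184:206,338:350].max())
c=cv2.imread("pics/scene0.png")[:,:,::-1].astype(int)
print("pin column grey, rows 184-204:",b[184:205,344].mean(1).round().astype(int))
for k in ("nut","socket","offcut"):
  r=robot.mark_of(w,k);print(k,[np.round(q["xy"]) for q in r[:1]])
```

```text
[0.48908622 0.32834705 0.17130597] [ 0.99509844 -0.94445585 -1.33517001] 29.175
pin_top [(0.59, array([345.6, 190.4]))]
plunger_top [(0.55, array([372. , 209.7]))]
lever_tip [(0.68, array([319.2, 189.2]))]
diff 7 vs 8 max, pin area max 36 9
pin column grey, rows 184-204: [ 83  83  81  80  80 124 209 244 241 189 129 120 123 124 127 124 122 118
 108 111 132]
nut [array([343., 228.])]
socket [array([467., 276.])]
offcut [array([297., 252.])]
```

```bash
python3 -c "
from cell import robot
print(robot.job_done())"
```

```text
the job is handed in; nothing more can be done
None
```

The valve is closed, the clamp is charged and the job is handed in at about 29 s of the 56 s allowed.

- **Lever:** I pushed it round to its stop post. At the end it took 8 N with no further movement, and the pictures show it pointing to the unit's -x side against the post.
- **First tries at the lever:** The reported tool point lies about 35 mm below the real fingertips. My first sweep passed above the lever. The second pressed on top of the bar with about 16 N and dragged it partway. I corrected the height and then pushed it properly from the side.
- **Pumping:** I made 8 strokes, each to the stop and back up. The highest wrist force seen was about 38 N.
- **Pin:** After 6 strokes its top was at row 190 in the scene picture, where about row 191 means fully out (130 mm). Two more strokes did not change it.
- **Plunger:** It sprang back up; the picture after stroke 6 shows it up. After stroke 8 its detected position was about the same, within 3 pixels.
- **Loose things:** The nut, socket and offcut looked undisturbed in the last picture I viewed. In the final check the network placed the offcut where it was, the nut 7 pixels off, and the socket somewhere quite different. I take the socket reading as a false detection, because the pictures before and after the last strokes barely differ around the unit. I did not check the hammer, wrench, square or screw clamp separately.

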